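Make a greyscale scan at the library imaging desk

ROBOT

A 6-joint arm with a two-finger parallel gripper is mounted at the origin on the work surface. World frame = base frame: x ahead of the robot, y to its left, z up, the work surface at z = 0. Lengths are in mm, angles in rad, forces in N, time in s.
With the tool pointing down it reaches from about 350 to 875 mm from the base axis. Payload 4.2 kg.
Tool frame: the origin (TCP) lies between the finger pads; the fingertips stand 25 mm ahead of it and the grasp point (between the pads) lies 6 mm ahead of it; z points along the fingers, y is the line along which they close (so a half turn about z gives the same grasp; the last joint's range is limited). The gripper opens to 85 mm and grips with 20 to 120 N. Pads are 22 mm wide; open, the fingers measure 114 mm over their backs; the gripper's body (76 mm by 85 mm) begins 54 mm behind the grasp point. The pads swing forward as they close: fully open they stand 13 mm farther back than shut.
Start: joints at [-0.99, 0.385, 0.008, 0, -1.194, -0.259], TCP at [197.687, -592.891, 256.312] pointing down, gripper open.
Joint ranges: [-3.14, 3.14], [-1.21, 2.06], [-1.07, 1.41], [-3.16, 2.05], [-2.99, -0.16], [-3.1, 3.1]. Speed limits (rad/s): [2.79, 2.79, 3.14, 3.14, 3.14, 3.14].

INTERFACE

Orientations are given as a unit quaternion [x, y, z, w].
In Python, from bench import arm gives the robot as it stands.
- The arm moves only by the shell command python3 -m pendant 'ROWS'. ROWS is JSON, a list of rows, each a list of 7 numbers: the shift along the tool's x, y, z in m, then the turn, a rotation vector about the tool's x, y, z in degrees, then the finger opening in m, from 0 to 0.0854. In form: [[x, y, z, wx, wy, wz, fingers], ...]. A call has 1 to 12 rows; each row shifts and turns the commanded pose from where the row before left it, along the tool's axes as they then stand; what a row does not reach is not made up. A row lasts 1/10 s, in which the tool goes at most 50 mm and 8.59 degrees, less where a joint would pass 70% of its speed; a pose out of reach is approached as far as the arm can. A call is refused whole if a number of a shift passes 0.05 or a number of a turn 8.59, either way. A call with a gripper value outside its range is refused whole. The fingers move at their own pace and stop on an object; the grip force is fixed at half the most. Time passes only in rows, so rows that do not move let the fingers close. It gives the time, the measured TCP pose, the force, the opening and the grip force at its end, in the units of the state.
- arm.read_state(): the state, without advancing time (a new reading comes with each control period).
- arm.get_image(name): name is "scene" or "side" or "wrist"; returns a dict with "image" (384x512x3 uint8, red, green, blue), "fx", "fy", "cx", "cy" (pixels), "xyz" and "rotation" of the camera in the world. Camera axes: x right, y down, z forward; pixel columns grow to the right and rows downward; lengths in mm; the calibration is good to about 2 mm. A picture is of the moment at which its call begins. There is no depth.
- arm.job_done(): hands the job in; it is judged then, once.
The state is a dict: "clock": time; "joints": joint angles; "joint_vel": joint speeds; "joint_efforts": joint torques, N m; "position": TCP position; "ee_rot": TCP orientation; "contact_force": force on the tool from outside, world axes, zero at the start; "wrist_torque": the same for the moment, N m; "gripper_width": finger opening in mm; "grasp_force": force on a finger pad.
Only numpy, scipy, OpenCV 4.12 (cv2) and the standard library are available. Lean on these libraries where they do the work, as an engineer would, in place of code of your own. Each camera call takes 0.05 s, during which the arm holds its last target. There are 200 camera calls.

TASK

Make a greyscale scan of the print lying in the flatbed scanner: switch on the power strip by pressing down the raised half of its rocker, then push the open lid down until it is fully shut without slamming it, then press the square mode key all the way in and let it up, and last press the long start key all the way in and let it up. Only press and push with the fingertips: lift neither the lid nor anything else, press no key before the power is on and the lid is shut, never press the round cancel key, and leave the other things on the desk where they stand.

Things in the scene. Friction and masses are not known exactly. Their poses are not given: they have to be found in the camera images.
- scanner: light grey A4 flatbed scanner, fixed, 420 (x) x 280 (y) x 74 mm; origin under its centre. Its -x end (front, key console) faces roughly the world's +y, its -y side the robot; the lid hinge is at its +x end. Console top 52 mm above the desk; three dark keys stand 8 mm proud in a row at x = -171: round at y = +80, square +18, long -72 mm. Shut, the lid covers x from -130 to +195.
- lid (a joint): angle of the scanner's lid, rad: 0 = shut flat against its stop, positive = opened upward (starts at 0.5 to 0.85). Dark slab, 325 mm from hinge to free edge, 280 mm wide, 16 mm thick. A stiff hinge (about 1.5 N m of friction) holds it wherever it is left; 1 to 6 N down on the outer face near the free edge moves it.
- lid_push (a point): point on the lid's outer (upper) face, mid-width, 285 mm from the hinge and 40 mm short of the free edge; moves with the lid; z axis = outward normal of the face, x axis = along the lid to the hinge. 74 mm above the desk when shut.
- lid_hinge (a point): fixed point on the lid's hinge line, mid-width, 56 mm above the desk, at scanner x = +195 mm. The line runs along the scanner's y axis; the lid's outer face is 18 mm from it, measured square to the face.
- mode_key (a joint): travel of the square mode key, m: 0 = up, 0.005 = all the way in. A spring gives 1.4 N at the top, 4.9 N at the bottom, and returns it when let go.
- mode_key_top (a point): centre of the top face of the square mode key, 21 x 21 mm, the middle one of the three keys; 60 mm above the desk when up. Pressed straight down.
- start_key (a joint): travel of the long start key, m: 0 = up, 0.005 = all the way in; same spring as the mode key.
- start_key_top (a point): centre of the top face of the long start key, 48 mm along the row of keys by 21 mm, at the end of the row nearest the robot; 60 mm above the desk when up. Pressed straight down.
- cancel_key (a joint): travel of the round cancel key, m: 0 = up, 0.005 = all the way in. Not to be pressed.
- cancel_key_top (a point): centre of the top face of the round cancel key, 20 mm across, at the end of the row farthest from the robot.
- strip: light grey power strip, fixed, on the robot's left, 300 (x) x 60 x 42 mm; its x points roughly away from the robot; origin under its centre. The black rocker switch is at its near end, x = -112 mm; then come three sockets, the farthest (x = +75 mm) with a black plug rising to 78 mm above the desk.
- rocker (a joint): angle of the rocker, rad: 0 = off, 0.34 = fully on; friction holds it where it is left; about 2.5 N near the end of the raised half moves it. A shallow V of two halves, 36 mm along the strip, 25 mm wide: off, the half nearer the robot (strip -x) is raised; on, that half lies level and the other is raised.
- rocker_press (a point): point on the top face of the half to press down, 14 mm from the rocker's middle towards the strip's near end; moves with the rocker; about 52 mm above the desk when off and 47 mm when on. Press straight down; the bezel round the rocker is 45 mm above the desk.
- loupe: black cylindrical stand magnifier, 38 mm across, 42 mm tall; bystander standing just in front of the scanner's key console; origin under its centre
- eraser: white rubber eraser 46 x 22 x 14 mm; bystander just in front of the console; origin under its centre
- stamp: turned wooden hand stamp, 36 mm across the foot, 72 mm tall; bystander just in front of the console; origin under its centre
- label_roll: roll of paper spine labels lying flat, 64 mm across, 30 mm tall; bystander beside the power strip near its rocker; origin under its centre
- pencil_cup: dark steel cup, 72 mm across, 85 mm tall; bystander near or beyond the scanner; origin under its centre
- weight: brass book weight, 60 mm across, 48 mm tall; bystander near or beyond the scanner; origin under its centre
- journal: purple bound journal lying flat, 240 x 165 x 32 mm; bystander behind the scanner's hinge side (robot's right); origin under its centre

How it is judged:
By the outcome, as a careful person would: the job done as asked, in the order asked, and still so for the second after the job is handed in, with the robot touching nothing.
It also fails if it takes over 58 s, if anything falls off the work surface, if the arm or the gripper's body presses on something with over 40 N, if the wrist force passes 120 N, or if a joint passes its speed limit or range.

## Working session

There is one attempt and no reset: what is moved stays moved. The work goes in short steps, Python scripts to look and compute and a shell command to move; the robot and the scene stay as the last step left them, time stands still between calls to the robot, and variables do not carry over. Pictures are saved under pics/ and viewed, at most 10 in all, crops included, and the job is handed in when it is done.

```bash
mkdir -p pics; ls
cat > h.py <<'E'
import numpy as np,cv2,json
from bench import arm
from scipy.spatial.transform import Rotation as R
def snap(n,f):
    d=arm.get_image(n); cv2.imwrite(f'pics/{f}.png',cv2.cvtColor(d['image'],cv2.COLOR_RGB2BGR))
    json.dump({k:np.asarray(d[k]).tolist() for k in('fx','fy','cx','cy','xyz','rotation')},open(f'pics/{f}.json','w'))
def rot(c):
    r=np.array(c['rotation']); return r if r.shape==(3,3) else R.from_quat(r).as_matrix()
def ray(f,u,v):
    c=json.load(open(f'pics/{f}.json')); d=rot(c)@[(u-c['cx'])/c['fx'],(v-c['cy'])/c['fy'],1]
    return np.array(c['xyz']),d/np.linalg.norm(d)
def atz(f,u,v,z):
    o,d=ray(f,u,v); return o+d*(z-o[2])/d[2]
def tri(*obs):
    A=np.zeros((3,3));b=np.zeros(3)
    for o in obs:
        p,d=ray(*o);M=np.eye(3)-np.outer(d,d);A+=M;b+=M@p
    return np.linalg.solve(A,b)
def proj(f,P):
    c=json.load(open(f'pics/{f}.json')); q=rot(c).T@(np.array(P)-c['xyz']); return c['cx']+c['fx']*q[0]/q[2],c['cy']+c['fy']*q[1]/q[2]
E
python3 - <<'E'
from h import *
snap('scene','scene0');snap('side','side0')
a=cv2.imread('pics/scene0.png');b=cv2.imread('pics/side0.png')
for n in('scene0','side0'):
    cv2.imwrite(f'pics/{n}_b.png',cv2.resize(cv2.imread(f'pics/{n}.png'),(800,600),interpolation=cv2.INTER_CUBIC))
    print(open(f'pics/{n}.json').read())
s=arm.read_state();print(s)
E
```

```text
pics
{"fx": 485.11404719448626, "fy": 485.11404719448626, "cx": 250.1056272016279, "cy": 191.9526597373543, "xyz": [1326.0890739389285, -675.6775726831468, 1420.9317887924697], "rotation": [0.8510791750309541, 0.4260304040681404, -0.13603810106798458, -0.2750562991388931]}
{"fx": 393.64246371161164, "fy": 393.64246371161164, "cx": 251.48950574557443, "cy": 190.19544980741045, "xyz": [508.8804564182705, 833.7419811365756, 851.9297225177025], "rotation": [-0.04703426811507162, 0.9108151589051128, -0.40995001234413014, 0.012021285729128276]}
{'clock': 0.1, 'joints': array([-9.90402701e-01,  3.85470511e-01,  6.75478189e-03, -4.30337823e-04,
       -1.19401222e+00, -2.58616475e-01]), 'joint_vel': array([ 3.88423345e-05, -1.17372229e-03,  3.43242042e-03,  2.63049272e-03,
        1.84902486e-04, -8.95459297e-04]), 'joint_efforts': array([-4.56007456e-04, -3.93319237e+01,  1.88929904e+01,  4.19803709e+00,
       -2.57125161e-03,  9.37347096e-06]), 'position': array([ 197.53207914, -592.4584333 ,  255.33412951]), 'ee_rot': array([-1.60116955e-01,  9.87097557e-01,  9.63528965e-04, -2.10726648e-04]), 'contact_force': array([ 0.46236227,  0.68370183, -0.57682387]), 'wrist_torque': array([ 0.01474631, -0.018283  , -0.03261227]), 'grasp_force': 0.0, 'gripper_width': 85.46697515312216}
```

View pics/scene0_b.png

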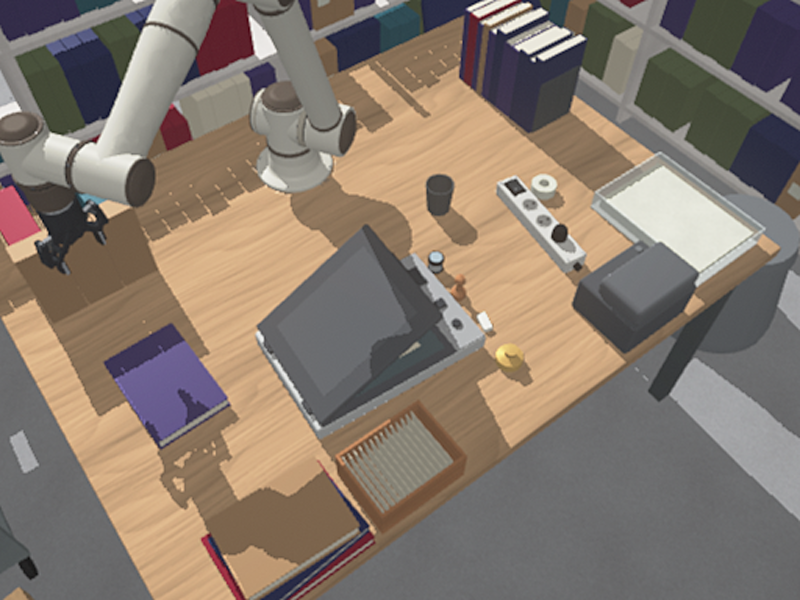

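View pics/side0_b.png

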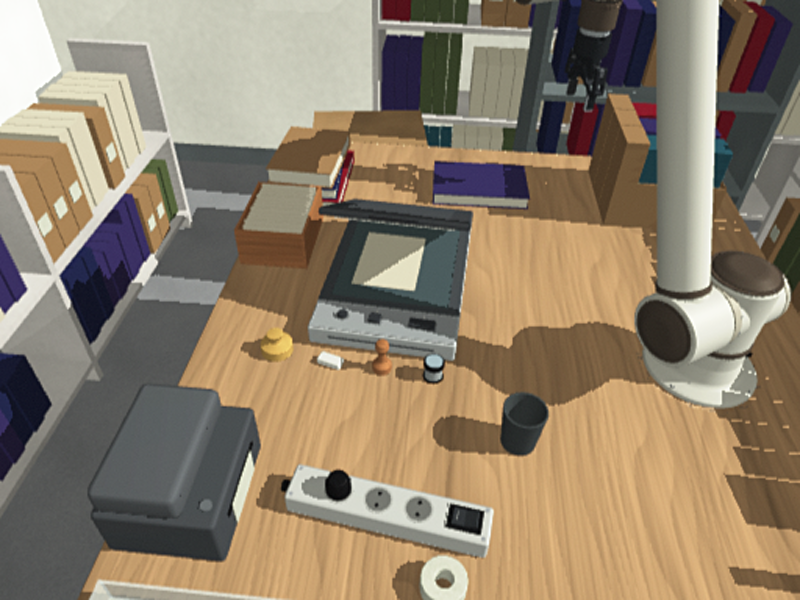

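The scene view shows the rocker at about (514,186) and the keys at (440,305) to (458,325). In the side view the rocker is at about (465,518), and the keys are at (342,314) round, (374,318) square and (422,324) long. All are in 800x600 pixels. I'll enlarge these areas next.

Run:
```python
import cv2,numpy as np
def crop(f,x,y,w,h,k):
    return cv2.resize(cv2.imread(f'pics/{f}.png')[y:y+h,x:x+w],None,fx=k,fy=k,interpolation=cv2.INTER_CUBIC)
a=crop('side0',190,180,130,60,6)      # 780x360
b=crop('side0',175,290,150,72,5)
cv2.imwrite('pics/c1.png',np.vstack([crop('side0',190,185,133,50,6),crop('side0',190,293,133,50,6)]))
cv2.imwrite('pics/c2.png',np.hstack([crop('scene0',255,150,80,80,5),crop('scene0',310,110,80,80,5)]))
cv2.imwrite('pics/c3.png',crop('scene0',160,140,155,140,5)[:600])
```

```text
(no output)
```

View pics/c1.png

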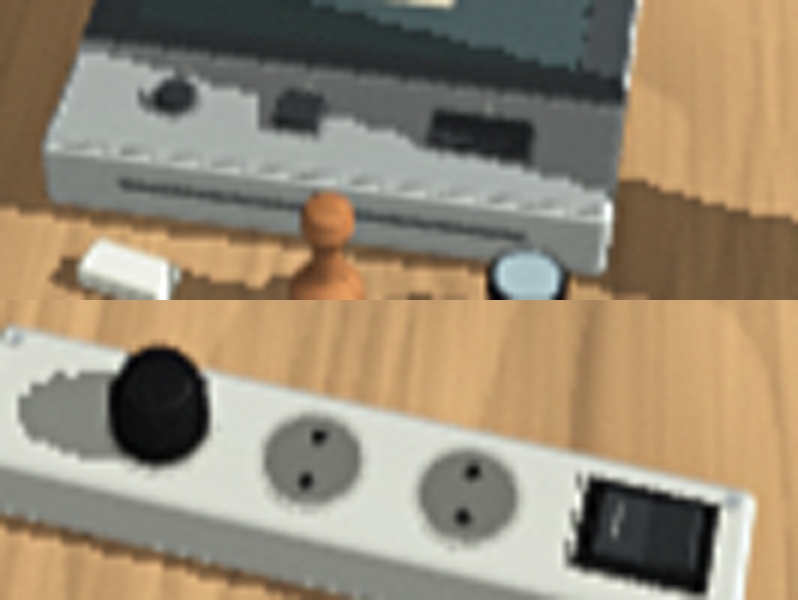

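View pics/c2.png

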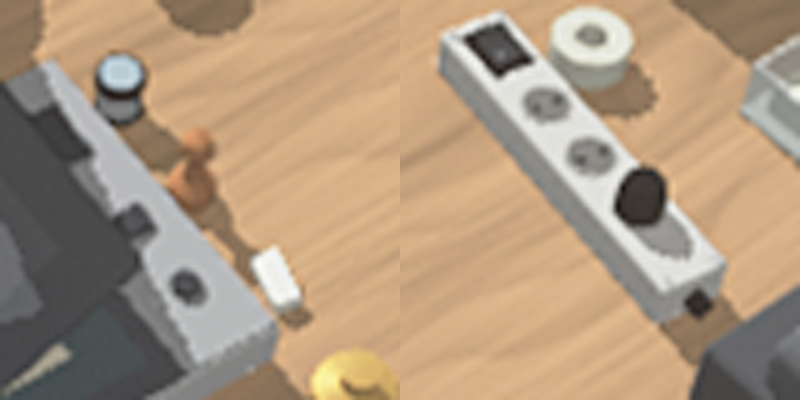

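```bash
cat > m.py <<'E'
from h import *
S=lambda x,y:('side0',190+x/6-.4,185+y/6-.4)
T=lambda x,y:('side0',190+x/6-.4,293+(y-300)/6-.4)
C=lambda x,y:('scene0',255+x/5-.4,150+y/5-.4)
D=lambda x,y:('scene0',310+(x-400)/5-.4,110+y/5-.4)
pts={'round':(S(175,93),C(189,284),60),'square':(S(300,108),C(136,220),60),'long':(S(481,132),C(66,130),60),
'consR':(S(610,208),None,52),'consL':(S(48,150),C(270,330),52),
'sock2':(T(312,459),D(591,156),42),'sock1':(T(468,495),D(546,104),42),'rock':(T(650,532),D(499,50),46),'plugtop':(T(158,375),D(640,190),78),
'loupe':(S(528,272),C(122,70),42),'stampknob':(S(327,215),C(197,143),65),'eraser':(S(125,265),C(275,272),14)}
for k,(a,b,z) in pts.items():
    print(k,'side',atz(*a,z)[:2].round(),end=' ')
    if b: print('scene',atz(*b,z)[:2].round(),'tri',tri(a,b).round())
E
python3 m.py
python3 - <<'E'
import cv2
E
```

```text
round side [673.  -1.] scene [679.  -6.] tri [675.  -5.  56.]
square side [610.   2.] scene [616.  -2.] tri [612.  -0.  56.]
long side [522.   9.] scene [525.   8.] tri [523.   9.  58.]
consR side [458.  46.] consL side [729.  37.] scene [736.  17.] tri [731.  24.  39.]
sock2 side [563. 364.] scene [565. 363.] tri [564. 364.  41.]
sock1 side [503. 372.] scene [505. 372.] tri [504. 373.  41.]
rock side [436. 382.] scene [443. 379.] tri [438. 382.  42.]
plugtop side [621. 357.] scene [631. 342.] tri [624. 350.  66.]
loupe side [494.  82.] scene [496.  84.] tri [495.  83.  43.]
stampknob side [589.  78.] scene [592.  72.] tri [590.  74.  61.]
eraser side [687.  72.] scene [685.  71.] tri [686.  72.  14.]
```

View pics/c3.png

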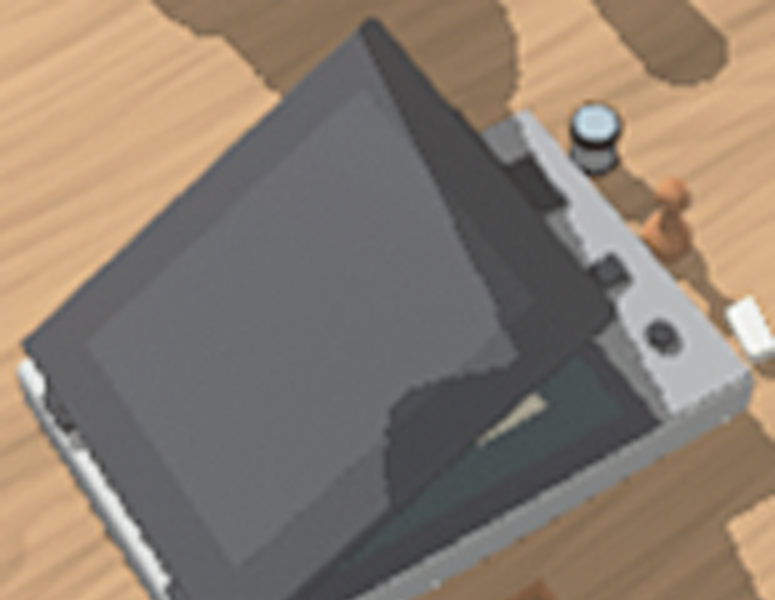

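```bash
cat > fit.py <<'E'
from h import *
from m import S,C
from scipy.optimize import least_squares
Q=lambda x,y:('scene0',160+x/5-.4,140+y/5-.4)
def w(p,s):
    c,q=np.cos(p[2]),np.sin(p[2]); return np.array([p[0]+c*s[0]-q*s[1],p[1]+q*s[0]+c*s[1],s[2]])
def lid(p,r,y,h=18):
    t=p[3]; return w(p,[195-r*np.cos(t)+h*np.sin(t),y,56+r*np.sin(t)+h*np.cos(t)])
K=[((-171,80,60),S(175,93),C(189,284)),((-171,18,60),S(300,108),C(136,220)),((-171,-72,60),S(481,132),C(66,130))]
def res(p):
    e=[]
    for s,*o in K:
        for q in o: e+=list(np.subtract(proj(q[0],w(p,s)),q[1:]))
    for y,q in((-140,Q(372,18)),(140,Q(612,303))): e+=list(np.subtract(proj(q[0],lid(p,325,y)),q[1:]))
    e+=list(np.subtract(proj('scene0',lid(p,5,-140)),Q(23,345)[1:]))
    return e
if __name__=='__main__':
    f=least_squares(res,[580,-169,-1.65,.7],loss='soft_l1');p=f.x
    print(p,np.degrees(p[2]),np.round(f.fun,1))
    for n,s in dict(round=(-171,80,60),square=(-171,18,60),long=(-171,-72,60),hinge=(195,0,56),consR=(-210,-140,52)).items(): print(n,w(p,s).round(1))
    print('push',lid(p,285,0).round(1)); np.save('p.npy',p)
    for t in np.linspace(p[3],0,8): print(round(t,2),lid([*p[:3],t],285,0).round(1))
E
python3 fit.py | grep -v side
```

```text
[ 584.91047371 -169.14557004   -1.62780255   -5.76915769] -93.26621588993902 [-0.6 -0.4 -0.  -1.3 -0.7 -0.5 -0.1 -0.9 -0.4 -0.9 -1.  -0.1 -0.6 -1.4
  1.8  0.5 -0.  -0.7]
round [674.5  -3.   60. ]
square [6.126e+02 6.000e-01 6.000e+01]
long [522.8   5.7  60. ]
hinge [ 573.8 -363.8   56. ]
consR [457.1  48.5  52. ]
push [ 587.4 -124.9  211.8]
-5.77 [ 587.4 -124.9  211.8]
-4.94 [ 576.5 -315.7  337.5]
-4.12 [ 563.9 -537.4  282.5]
-3.3 [ 557.6 -647.7   82.2]
-2.47 [ 561.7 -575.9 -134.9]
-1.65 [ 573.6 -368.  -229.5]
-0.82 [ 585.6 -157.4 -141. ]
0.0 [590.  -79.3  74. ]
```

```bash
python3 -m pendant '[[0,0,-0.04,0,0,8.2,0],[0,0,-0.04,0,0,8.2,0],[0,0,-0.04,0,0,8.2,0],[0,0.04,0,0,0,0,0],[-0.03,0.04,0,0,0,0,0],[-0.03,0.04,0,0,0,0,0],[-0.03,0.04,0,0,0,0,0],[-0.03,0.04,0,0,0,0,0],[-0.03,0.04,0,0,0,0,0],[-0.03,0.04,0,0,0,0,0],[-0.03,0.04,0,0,0,0,0],[0,0,0,0,0,0,0]]'
```

```text
clock: 1.3
position: [443.9, -293.4, 375.3]
ee_rot: [0.05, 0.999, 0.001, -0.0]
contact_force: [0.2, -0.1, 0.2]
gripper_width: -0.3
grasp_force: 0.0
```

```bash
python3 -m pendant '[[0.005,0.045,0,0,0,0,0],[0.005,0.045,0,0,0,0,0],[0.005,0.045,0,0,0,0,0],[0.005,0.045,0,0,0,0,0],[0.005,0.045,0,0,0,0,0],[0.005,0.045,0,0,0,0,0],[0.005,0.045,0,0,0,0,0],[0.006,0.045,0,0,0,0,0],[0.006,0.045,0,0,0,0,0],[0.006,0.045,0,0,0,0,0],[0.006,0.045,0,0,0,0,0],[0.006,0.045,0,0,0,0,0]]'
python3 -m pendant '[[0.006,0.045,0.02,0,0,0,0],[0.006,0.045,0.03,0,0,0,0],[0.006,0.042,0.03,0,0,0,0],[0.005,0,0.03,0,0,2,0],[0,0,0.03,0,0,0,0],[0,0,0.03,0,0,0,0],[0,0,0,0,0,0,0],[0,0,0,0,0,0,0]]'
python3 - <<'E'
from h import *
snap('wrist','w1'); s=arm.read_state(); print(s['position'],s['ee_rot'])
print(proj('w1',[424,384,52]),proj('w1',[438,382,46]),open('pics/w1.json').read())
cv2.imwrite('pics/w1_b.png',cv2.resize(cv2.imread('pics/w1.png'),(800,600),interpolation=cv2.INTER_CUBIC))
E
```

```text
clock: 2.5
position: [433.6, 248.0, 376.2]
ee_rot: [0.054, 0.999, -0.0, -0.0]
contact_force: [0.7, 1.1, 0.7]
gripper_width: -0.1
grasp_force: 0.0
clock: 3.3
position: [426.1, 374.8, 210.2]
ee_rot: [0.071, 0.997, -0.0, 0.0]
contact_force: [0.1, -0.2, 0.5]
gripper_width: 0.3
grasp_force: 0.0
[426.45473758 375.40374714 211.33468301] [7.11069657e-02 9.97468082e-01 6.99506910e-04 8.57447503e-04]
(np.float64(265.83073877290167), np.float64(175.35492224374633)) (np.float64(265.59184810308915), np.float64(187.43215800587865)) {"fx": 297.14751712631283, "fy": 297.14751712631283, "cx": 258.7387249569798, "cy": 190.36695550658274, "xyz": [347.55377076114075, 387.93571136685256, 328.4829705211833], "rotation": [0.7459909753731642, 0.6466778418011366, 0.10435089248598281, 0.12006716796276298]}
```

View pics/w1_b.png

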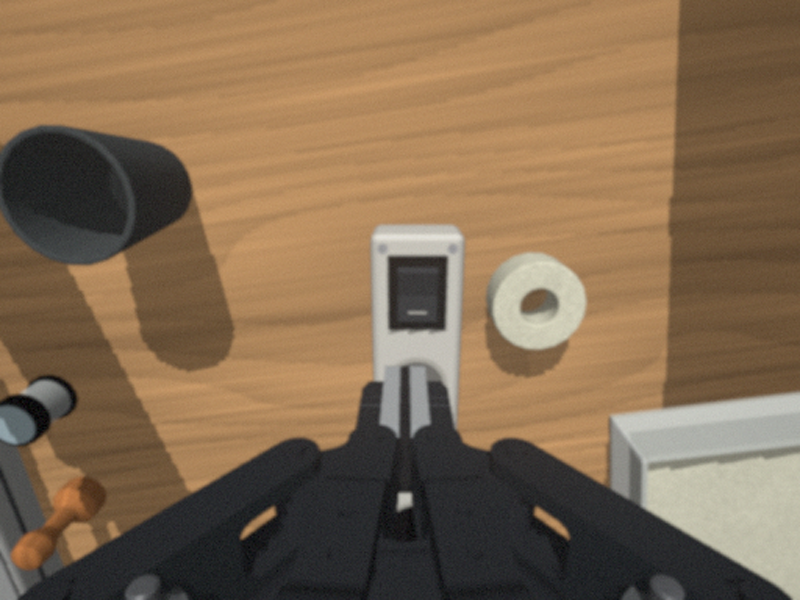

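```bash
python3 -m pendant '[[0.004,0.009,0.03,0,0,0,0],[0,0,0.03,0,0,0,0],[0,0,0.03,0,0,0,0],[0,0,0.02,0,0,0,0],[0,0,0.01,0,0,0,0],[0,0,0,0,0,0,0],[0,0,0,0,0,0,0]]'
```

```text
clock: 4.05
position: [423.8, 385.5, 91.6]
ee_rot: [0.071, 0.997, 0.001, 0.001]
contact_force: [-0.8, 1.4, 0.5]
gripper_width: 0.0
grasp_force: 0.0
```

```bash
python3 -m pendant '[[0,0,0.005,0,0,0,0],[0,0,0.005,0,0,0,0],[0,0,0.003,0,0,0,0],[0,0,0.002,0,0,0,0],[0,0,0,0,0,0,0]]'; python3 -m pendant '[[0,0,0.002,0,0,0,0],[0,0,0.001,0,0,0,0],[0,0,0,0,0,0,0]]';python3 -m pendant '[[0,0,0.001,0,0,0,0],[0,0,0,0,0,0,0]]'
```

```text
clock: 4.55
position: [422.9, 384.6, 74.8]
ee_rot: [0.071, 0.997, -0.0, -0.0]
contact_force: [-0.7, 0.3, -0.1]
gripper_width: 0.0
grasp_force: 0.2
clock: 4.85
position: [422.9, 384.6, 72.6]
ee_rot: [0.071, 0.997, 0.0, 0.0]
contact_force: [-2.5, -0.2, 6.6]
gripper_width: 0.0
grasp_force: 2.9
clock: 5.05
position: [422.9, 384.7, 72.5]
ee_rot: [0.071, 0.997, 0.0, 0.0]
contact_force: [-5.5, -0.9, 11.1]
gripper_width: 0.3
grasp_force: 5.5
```

```bash
python3 -m pendant '[[0,0,0.001,0,0,0,0],[0,0,0.001,0,0,0,0],[0,0,0,0,0,0,0]]'; python3 -m pendant '[[0,0,-0.02,0,0,0,0],[0,0,-0.04,0,0,0,0],[0,0,-0.04,0,0,0,0],[-0.004,-0.009,-0.04,0,0,0,0],[0,0,0,0,0,0,0]]'
python3 - <<'E'
from h import *
snap('wrist','w2');snap('side','side2')
r=lambda n,x,y,w,h,k:cv2.resize(cv2.imread(f'pics/{n}.png')[y:y+h,x:x+w],(w*k,h*k),interpolation=cv2.INTER_CUBIC)
cv2.imwrite('pics/c4.png',np.hstack([r('w1',232,140,70,90,5),r('w2',232,140,70,90,5)]))
E
```

```text
clock: 5.35
position: [423.0, 384.7, 72.3]
ee_rot: [0.07, 0.998, 0.0, 0.001]
contact_force: [-7.6, -3.3, 21.1]
gripper_width: 0.0
grasp_force: 10.5
clock: 5.85
position: [428.1, 376.7, 215.3]
ee_rot: [0.071, 0.997, 0.005, 0.004]
contact_force: [-0.5, -0.5, 0.5]
gripper_width: 0.1
grasp_force: 0.0
```

View pics/c4.png

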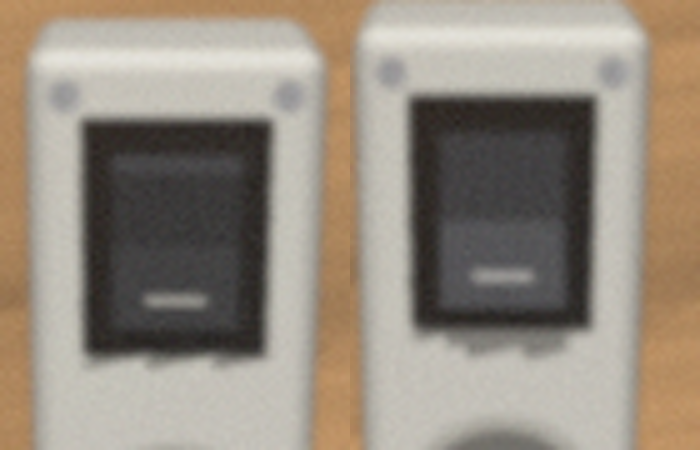

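The right half of the crop shows the rocker switched over: the near half lies level and the far half, with the white bar at about (500,275), is raised. Next I'll move to a point over the lid.

```bash
python3 -m pendant '[[0,0,-0.04,0,0,-4.9,0],[0,0,-0.04,0,0,0,0],[0,0,-0.02,0,0,0,0],[0,0,0,0,0,0,0]]'; python3 -m pendant '[[-0.0156,-0.0415,0,0,0,0,0],[-0.0156,-0.0415,0,0,0,0,0],[-0.0156,-0.0415,0,0,0,0,0],[-0.0156,-0.0415,0,0,0,0,0],[-0.0156,-0.0415,0,0,0,0,0],[-0.0156,-0.0415,0,0,0,0,0],[-0.0156,-0.0415,0,0,0,0,0],[-0.0156,-0.0415,0,0,0,0,0],[-0.0156,-0.0415,0,0,0,0,0],[-0.0156,-0.0415,0,0,0,0,0],[-0.0156,-0.0415,0,0,0,0,0],[-0.0156,-0.0415,0,0,0,0,0]]';  python3 -m pendant '[[0,0,0.02,0,0,0,0],[0,0,0.02,0,0,0,0],[0,0,0,0,0,0,0],[0,0,0,0,0,0,0]]'
```

```text
clock: 6.35
position: [426.4, 375.9, 310.8]
ee_rot: [0.028, 1.0, 0.002, 0.001]
contact_force: [-0.4, -0.5, 0.1]
gripper_width: 0.4
grasp_force: 0.0
clock: 7.55
position: [583.7, -134.5, 305.7]
ee_rot: [0.029, 1.0, 0.0, -0.003]
contact_force: [0.2, 0.2, 0.4]
gripper_width: 0.5
grasp_force: 0.0
clock: 7.95
position: [583.7, -132.9, 267.2]
ee_rot: [0.028, 1.0, -0.0, -0.002]
contact_force: [0.9, 0.2, -0.1]
gripper_width: 0.0
grasp_force: 0.0
```

```bash
python3 -m pendant '[[-0.003,0.002,0.01,0,0,0,0],[0,0,0.008,0,0,0,0],[0,0,0.004,0,0,0,0],[0,0,0.004,0,0,0,0],[0,0,0,0,0,0,0]]'; python3 -m pendant '[[0,0.001,0.003,0,0,0,0],[0,0.001,0.003,0,0,0,0],[0,0,0,0,0,0,0]]'
```

```text
clock: 8.45
position: [587.0, -130.9, 242.3]
ee_rot: [0.028, 1.0, -0.0, -0.001]
contact_force: [0.2, 0.4, 0.5]
gripper_width: -0.4
grasp_force: 0.0
clock: 8.75
position: [587.6, -128.9, 237.1]
ee_rot: [0.028, 1.0, -0.0, 0.0]
contact_force: [-0.3, -1.2, 1.0]
gripper_width: -0.4
grasp_force: 0.1
```

```bash
python3 -m pendant '[[0,0.003,0.006,0,0,0,0],[0,0.003,0.006,0,0,0,0],[0,0.003,0.006,0,0,0,0],[0,0.003,0.006,0,0,0,0]]'; python3 -m pendant '[[0,0.003,0.006,0,0,0,0],[0,0.003,0.006,0,0,0,0],[0,0.002,0.006,0,0,0,0],[0,0.002,0.006,0,0,0,0]]'
```

```text
clock: 9.15
position: [588.5, -116.6, 212.6]
ee_rot: [0.028, 1.0, 0.0, 0.001]
contact_force: [0.8, 0.8, 3.5]
gripper_width: -0.0
grasp_force: 1.3
clock: 9.55
position: [588.5, -106.8, 188.2]
ee_rot: [0.028, 1.0, 0.0, -0.0]
contact_force: [0.4, 0.6, 3.5]
gripper_width: -0.1
grasp_force: 1.2
```

```bash
python3 -m pendant '[[0,0.002,0.006,0,0,0,0],[0,0.002,0.006,0,0,0,0],[0,0.002,0.006,0,0,0,0],[0,0.002,0.006,0,0,0,0],[0,0.002,0.006,0,0,0,0],[0,0.001,0.006,0,0,0,0]]'; python3 -m pendant '[[0,0.001,0.006,0,0,0,0],[0,0.001,0.006,0,0,0,0],[0,0.001,0.006,0,0,0,0],[0,0.001,0.006,0,0,0,0],[0,0.001,0.006,0,0,0,0],[0,0,0.004,0,0,0,0],[0,0,0.003,0,0,0,0]]'
```

```text
clock: 10.15
position: [589.1, -95.9, 152.3]
ee_rot: [0.028, 1.0, 0.0, -0.0]
contact_force: [0.1, 1.7, 3.1]
gripper_width: -0.2
grasp_force: 1.2
clock: 10.85
position: [589.4, -91.1, 115.4]
ee_rot: [0.028, 1.0, -0.0, -0.0]
contact_force: [0.0, 1.1, 2.3]
gripper_width: -0.1
grasp_force: 1.1
```

```bash
python3 -m pendant '[[0,0,0.002,0,0,0,0],[0,0,0.002,0,0,0,0],[0,0,0.002,0,0,0,0],[0,0,0.002,0,0,0,0],[0,0,0,0,0,0,0]]'
```

```text
clock: 11.35
position: [589.4, -91.2, 107.5]
ee_rot: [0.028, 1.0, -0.0, -0.0]
contact_force: [0.3, -0.1, 0.9]
gripper_width: -0.1
grasp_force: 0.1
```

```bash
python3 -m pendant '[[0,0,0.002,0,0,0,0],[0,0,0.002,0,0,0,0],[0,0,0.002,0,0,0,0],[0,0,0.001,0,0,0,0],[0,0,0,0,0,0,0]]';python3 -m pendant '[[0,0,0.001,0,0,0,0],[0,0,0.001,0,0,0,0],[0,0,0,0,0,0,0]]';python3 -m pendant '[[0,0,0.001,0,0,0,0],[0,0,0.001,0,0,0,0],[0,0,0,0,0,0,0]]'
```

```text
clock: 11.85
position: [589.5, -91.2, 100.6]
ee_rot: [0.028, 1.0, -0.0, -0.0]
contact_force: [0.1, 1.1, 0.7]
gripper_width: 0.1
grasp_force: 0.2
clock: 12.15
position: [589.5, -91.2, 99.1]
ee_rot: [0.028, 1.0, -0.0, -0.0]
contact_force: [-0.7, 2.3, 3.8]
gripper_width: -0.2
grasp_force: 1.8
clock: 12.45
position: [589.5, -91.2, 99.0]
ee_rot: [0.028, 1.0, -0.0, 0.0]
contact_force: [-5.2, 3.0, 13.0]
gripper_width: -0.2
grasp_force: 6.5
```

```bash
python3 -m pendant '[[0,0,0.001,0,0,0,0],[0,0,0,0,0,0,0]]';python3 -m pendant '[[0,0,-0.01,0,0,0,0],[0,0,-0.03,0,0,0,0],[-0.004,0.023,-0.03,0,0,0,0],[-0.004,0.023,-0.03,0,0,0,0],[-0.005,0.023,-0.01,0,0,0,0],[-0.005,0.023,0,0,0,0,0],[0,0,0,0,0,0,0],[0,0,0,0,0,0,0]]'
python3 - <<'E'
from h import *
snap('wrist','w3');snap('side','side3')
print(arm.read_state()['position'])
print([np.round(proj('w3',q),1) for q in([612.6,.6,60],[522.8,5.7,60],[674.5,-3,60])])
r=lambda n,x,y,w,h,W,H:cv2.resize(cv2.imread(f'pics/{n}.png')[y:y+h,x:x+w],(W,H),interpolation=cv2.INTER_CUBIC)
cv2.imwrite('pics/c5.png',np.hstack([r('w3',100,60,320,300,480,450),r('side3',190,120,128,180,320,450)]))
E
```

```text
clock: 12.65
position: [589.5, -91.1, 99.0]
ee_rot: [0.028, 1.0, -0.0, 0.0]
contact_force: [-6.7, 2.3, 17.5]
gripper_width: -0.4
grasp_force: 8.7
clock: 13.45
position: [612.4, -0.2, 205.2]
ee_rot: [0.028, 1.0, -0.0, -0.001]
contact_force: [0.1, -0.4, -0.3]
gripper_width: -0.3
grasp_force: 0.0
[612.27542864  -1.02841923 205.19229986]
[array([257.5, 182.8]), array([257.4,  79.2]), array([257.5, 242.7])]
```

View pics/c5.png

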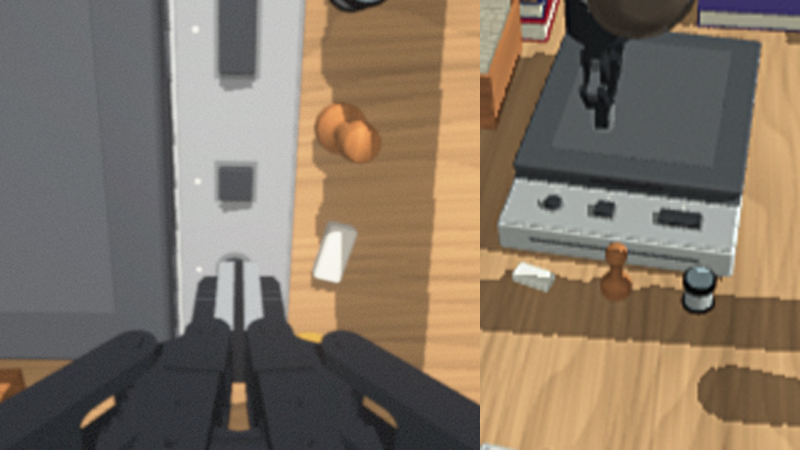

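```bash
python3 -m pendant '[[0,0.001,0.03,0,0,0,0],[0,0,0.03,0,0,0,0],[0,0,0.03,0,0,0,0],[0,0,0.02,0,0,0,0],[0,0,0.004,0,0,0,0],[0,0,0,0,0,0,0],[0,0,0,0,0,0,0]]'; python3 -m pendant '[[0,0,0.002,0,0,0,0],[0,0,0.002,0,0,0,0],[0,0,0.002,0,0,0,0],[0,0,0.002,0,0,0,0],[0,0,0.002,0,0,0,0],[0,0,0,0,0,0,0]]'
```

```text
clock: 14.25
position: [613.7, 0.4, 93.1]
ee_rot: [0.029, 1.0, 0.0, 0.001]
contact_force: [0.7, -0.4, 0.2]
gripper_width: 0.3
grasp_force: 0.0
clock: 14.85
position: [613.0, 0.8, 82.1]
ee_rot: [0.028, 1.0, -0.0, 0.0]
contact_force: [-0.6, 0.3, 3.0]
gripper_width: 0.2
grasp_force: 1.7
```

```bash
python3 -m pendant '[[0,0,0.001,0,0,0,0],[0,0,0.001,0,0,0,0],[0,0,0.001,0,0,0,0],[0,0,0,0,0,0,0]]'; python3 -m pendant '[[0,0,0.001,0,0,0,0],[0,0,0.001,0,0,0,0],[0,0,0,0,0,0,0]]'
```

```text
clock: 15.25
position: [613.0, 0.8, 80.1]
ee_rot: [0.028, 1.0, -0.0, 0.0]
contact_force: [-3.6, 0.2, 8.8]
gripper_width: -0.0
grasp_force: 4.4
clock: 15.55
position: [613.0, 0.8, 79.9]
ee_rot: [0.028, 1.0, -0.0, 0.001]
contact_force: [-6.1, 1.7, 16.8]
gripper_width: -0.1
grasp_force: 8.7
```

```bash
python3 -m pendant '[[0,0,-0.005,0,0,0,0],[0,0,-0.01,0,0,0,0],[0,0,-0.02,0,0,0,0],[0.03,0,0,0,0,0,0],[0.03,0,0,0,0,0,0],[0.03,0,0,0,0,0,0],[0,0,0.01,0,0,0,0],[0,0,0.008,0,0,0,0],[0,0,0,0,0,0,0],[0,0,0,0,0,0,0]]'
```

```text
clock: 16.55
position: [523.8, 5.8, 93.3]
ee_rot: [0.029, 1.0, -0.0, -0.0]
contact_force: [0.3, 1.1, -0.4]
gripper_width: 0.2
grasp_force: 0.0
```

```bash
python3 -m pendant '[[0.001,0,0.002,0,0,0,0],[0,0,0.002,0,0,0,0],[0,0,0.002,0,0,0,0],[0,0,0.002,0,0,0,0],[0,0,0.002,0,0,0,0],[0,0,0.001,0,0,0,0],[0,0,0.001,0,0,0,0],[0,0,0.001,0,0,0,0],[0,0,0,0,0,0,0]]';  python3 -m pendant '[[0,0,0.001,0,0,0,0],[0,0,0.001,0,0,0,0],[0,0,0,0,0,0,0]]'
```

```text
clock: 17.45
position: [522.1, 5.9, 81.1]
ee_rot: [0.028, 1.0, -0.0, 0.0]
contact_force: [-0.9, 0.3, 4.8]
gripper_width: -0.5
grasp_force: 2.0
clock: 17.75
position: [522.1, 5.9, 80.0]
ee_rot: [0.028, 1.0, -0.0, 0.0]
contact_force: [-3.8, 0.5, 10.1]
gripper_width: 0.2
grasp_force: 5.5
```

```bash
python3 -m pendant '[[0,0,0.001,0,0,0,0],[0,0,0.001,0,0,0,0],[0,0,0,0,0,0,0]]';  python3 -m pendant '[[0,0,-0.005,0,0,0,0],[0,0,-0.01,0,0,0,0],[0,0,-0.02,0,0,0,0],[0,0,-0.03,0,0,0,0],[0,0,-0.03,0,0,0,0],[0,0,-0.03,0,0,0,0],[0,0,-0.03,0,0,0,0],[0,0,0,0,0,0,0],[0,0,0,0,0,0,0]]'
python3 - <<'E'
from h import *
snap('scene','scene4');snap('side','side4')
r=lambda n:cv2.imread(f'pics/{n}.png')
cv2.imwrite('pics/c6.png',np.hstack([cv2.resize(r('scene4')[100:300,150:400],(400,320)),cv2.resize(r('side4')[110:390,120:400],(400,400))[:320]]))
E
```

```text
clock: 18.05
position: [522.1, 5.9, 79.7]
ee_rot: [0.028, 1.0, -0.0, 0.0]
contact_force: [-8.8, 1.8, 23.1]
gripper_width: 0.2
grasp_force: 11.3
clock: 18.95
position: [521.9, 6.1, 232.1]
ee_rot: [0.029, 1.0, 0.001, 0.0]
contact_force: [-0.2, 0.3, -0.1]
gripper_width: 0.4
grasp_force: 0.0
```

View pics/c6.png

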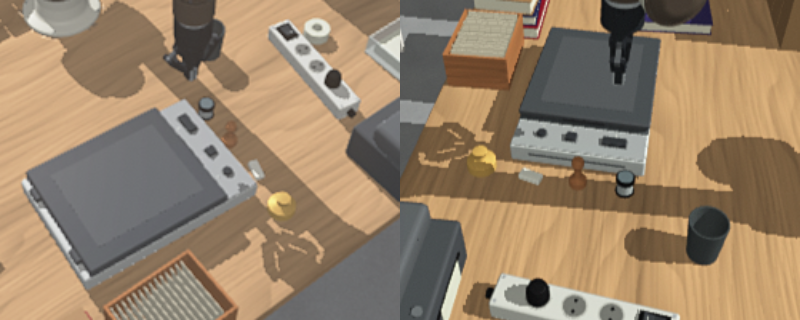

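The lid is flat (centre about (130,185) in the scene crop), the keys are back up at (188,123), (211,152) and (228,172), and the bystanders are where they started.

```bash
python3 -c "
from bench import arm
print(arm.job_done())"
```

```text
the job is handed in; nothing more can be done
None
```

I switched the power on, pushed the lid gently shut, then pressed and released the mode key and the start key in that order; the job is handed in at about 19 s of robot time, with no verdict returned.

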